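# Plug a finial into a lotus pedestal with self-closing tweezers

### The arm

A 6-joint arm with a two-finger parallel gripper is mounted at the origin on the work surface. World frame = base frame: x ahead of the robot, y to its left, z up, the work surface at z = 0. Lengths are in m, angles in rad, forces in N, time in s.
With the tool pointing down it reaches from about 0.425 to 0.925 m from the base axis. Payload 12.5 kg.
Tool frame: the origin (TCP) lies between the finger pads; the fingertips stand 17 mm ahead of it and the grasp point (between the pads) lies 2 mm behind it; z points along the fingers, y is the line along which they close (so a half turn about z gives the same grasp; the last joint's range is limited). The gripper opens to 85 mm and grips with 20 to 120 N. Pads are 22 mm wide; open, the fingers measure 114 mm over their backs; the gripper's body (76 mm by 85 mm) begins 54 mm behind the grasp point. The pads swing forward as they close: fully open they stand 13 mm farther back than shut.
Start: joints at [1.046, 0.491, 1.559, -0, 1.092, -0.106], TCP at [0.254, 0.571, 0.248] pointing down, gripper open.
Joint ranges: [-3.1, 3.1], [-0.84, 2.19], [0.05, 2.79], [-1.13, 4.28], [0.06, 2.93], [-2.69, 2.69]. Speed limits (rad/s): [2.22, 2.22, 2.79, 3.14, 3.14, 3.14].

### API

Orientations are given as a unit quaternion [w, x, y, z].
In Python, from station import env, viewer, finish_job, finder gives the robot as it stands.
- The arm moves only by the shell command python3 -m handwheel 'ROWS' [FORCE]. ROWS is JSON, a list of rows, each an object with "translation": the shift along the tool's x, y, z in cm, a list of three; "spin": the turn about the tool's z in rad; "gripper": the closure, from 0 (fully open) to 1 (shut). A call has 1 to 5 rows; each row is the pose to reach, as a shift and turn from the pose commanded when the call began, along the tool's axes at that moment; what a row does not reach only later rows make up. A row lasts 1/10 s, in which the tool goes at most 50 mm and 8.59 degrees, less where a joint would pass 70% of its speed; a pose out of reach is approached as far as the arm can. A call with a gripper value outside its range is refused whole. The fingers move at their own pace and stop on an object; FORCE is the grip in N (left out, the last holds). Time passes only in rows, so rows that repeat a pose let the fingers close. It gives the time, the measured TCP pose, the force, the opening and the grip force at its end, in the units of the state.
- env.get_state(): the state, without advancing time (a new reading comes with each control period).
- viewer.read_camera(name): name is "side" or "top"; returns the picture (400x640x3 uint8, red, green, blue); there is no depth.
- viewer.calibration(name): a dict with "fx", "fy", "cx", "cy" (pixels), "camera_from_world" (4x4, takes a point from world to camera coordinates). Camera axes: x right, y up, looking along -z (the intrinsics and any distortion apply to the point x, -y, -z); pixel columns grow to the right and rows downward; lengths in m; the calibration is good to about 2 mm. A picture is of the moment at which its call begins. calibration takes no time and is no camera call.
- finish_job(): hands the job in; it is judged then, once.
Trained networks look in the newest picture that a camera, given by its name, has taken for a name from the list of things; names that differ only in an ending like _2 or _b are one class to them, and where a whole thing is asked for, a point or a joint stands for the part that bears it (a point fixed in the world has none). Each returns a list of dicts, best first, with "confidence" (0 to 1); they miss things now and then, are a little off and sometimes report something else, mostly with a low value. They report only what shows in the picture. A call takes as long as a camera call. They do not tell look-alikes from the thing itself.
- finder.trace(camera, thing): "pixels" (400x640 bool, what is visible of it) and "extent" ([left, top, width, height] in pixels, round what is visible of it).
The state is a dict: "time": time; "joint_positions": joint angles; "qvel": joint speeds; "effort": joint torques, N m; "tcp_pos": TCP position; "eef_rot": TCP orientation; "contact_force": force on the tool from outside, world axes, zero at the start; "wrist_torque": the same for the moment, N m; "gripper_width": opening from 0.0 (shut) to 1.0 (fully open); "grip_force": force on a finger pad.
Only numpy, scipy, OpenCV 4.12 (cv2) and the standard library are available. Lean on these libraries where they do the work, as an engineer would, in place of code of your own. Each camera call takes 0.05 s, during which the arm holds its last target. There are 200 camera calls.

### The job

Take the self-closing tweezers from their stand, squeeze them open over the neck of the brass finial in the rack, let them spring shut on it and lift it out. Plug the finial's stem into the hole in the copper sleeve on top of the brass lotus pedestal and press it home with about 10 N, held for half a second and never reaching 20 N. Leave it fully down and upright with the tweezers still clipped upright on its neck; do not touch the finials with the gripper and leave everything else where it is.

Things in the scene. Friction and masses are not known exactly. Their poses are not given: they have to be found in the camera images.
- tweezers_grip (a point): Self-closing tweezers, 110 mm tall, 90 g, upright on their stand, steel jaws down. This point is on their axis midway between two red finger plates, 68 mm above the jaw tips, 42 mm below the tail's top; z up; plates and jaws move along y. Plates: 24 mm wide (x), from 22 mm below to 20 mm above this point; outer faces 40 mm apart at rest. The arms cross: squeezing the plates opens the jaws.
- tweezers_jaw (a point): Point on the tweezers' axis between the two V-shaped jaws, half-way up them (7 mm above the jaw tips; jaws 14 mm high, 14 mm wide along x). Axes as tweezers_grip. At rest the jaws are shut; fully squeezed they pass over a 14 mm neck with 2 to 6 mm to spare all round and measure 35 mm over their backs.
- stand: Wooden stand for the tweezers, base 96 x 70 x 8 mm, origin at the centre of its underside, two forked posts 58 mm high (along its x axis, 40 mm apart) whose slots, 12 mm deep and open at the top, carry the tweezers' crossbar. The tweezers lift straight up. Fixed.
- squeeze_left (a joint): Travel of each finger plate inwards, in m (both move equally): 0 at rest, plates' outer faces 40 mm apart, jaws shut; 0.009 at a stop, 22 mm apart, jaws opened by 18 mm. Squeezing takes 19 N at first, 22 N at the stop.
- finial_neck (a point): Brass (yellow) finial, 60 g, upright in a hole of the rack: point half-way up its neck, on its axis, z up. From below: stem 10 mm thick, 26 mm long, tapered over its last 6 mm; collar 26 mm across, 4 mm thick, resting on the rack (underside 15 mm, top 11 mm below this point); smooth neck 14 mm thick, this point +-11 mm; bud 10 mm high on top. The jaws go on from above until they meet the collar.
- copper_a: A copper (reddish) finial of the same shape in another hole of the rack; origin at the underside of its collar. Leave alone.
- copper_b: Another copper finial, as copper_a. Leave alone.
- rack: Wooden rack, 60 x 170 x 36 mm, origin at the centre of its underside, three 13.5 mm holes 31 mm deep at 0 and +-55 mm along its y axis. Fixed; which finial is in which hole varies.
- pedestal: Brass lotus pedestal, about 92 mm across, 74 mm high to the rim of its square top, 48 x 48 mm, origin at the centre of its underside. Fixed, rigid. A copper sleeve, 34 mm square, with the hole for the finial, stands on springy cork packing in its top; it counts as part of the pedestal and gives 0.8 mm at 10 N.
- socket (a point): Point on the axis of the hole, level with the pedestal's rim. The copper sleeve's top, with the hole's mouth, stands 0 to 22 mm above this point, differently each time, and is not measured: go by the felt force. Hole vertical, 11.4 mm wide, 2 mm chamfer, 29 mm deep below the sleeve's top. The finial is home when its collar lies flat on the sleeve.
- statuette: Small brass statuette, 72 mm across, 137 mm tall, loose, origin under its foot. Leave alone.
- paste_jar: Jar with a blue cap, 60 mm across, 70 mm tall, loose, origin under its foot. Leave alone.
- hammer: Hammer, 240 mm long, loose. Leave alone.
- punch: Punch with a wooden handle, 160 mm long, loose. Leave alone.
- brush: Brush, 170 mm long, loose. Leave alone.
- squeeze_right (a joint): As squeeze_left. The jaws have soft springs of their own: on a 14 mm neck they begin to grip when the plates have come back to 32.7 mm apart, and grip harder up to 40 mm. With the plates held at about 36 mm the jaws grip the neck with 5 N while the plates still push out on the fingers with about 15 N each: the part and the tweezers are both held.
- tweezers_ledge (a point): Point on the tweezers' axis at the height of the tops of two ledges, 20 mm below tweezers_grip; the ledges stick 8 mm outwards below the finger plates, for fingertips to push down on. The crossbar that rests in the stand, 54 mm long along x, 8 mm square, has its underside 12 mm below this point.
Mind the look-alikes: they are no part of the job. What is shaped like the part that bears tweezers_grip but turquoise or white is not meant.

How it is judged:
By the outcome, as a careful person would: the job done as asked, in the order asked, and still so for the second after the job is handed in, with the robot touching nothing.
It also fails if it takes over 72 s, if anything falls off the work surface, if the arm or the gripper's body presses on something with over 40 N, if the wrist force passes 120 N, or if a joint passes its speed limit or range.

## Working session

There is one attempt and no reset: what is moved stays moved. The work goes in short steps, Python scripts to look and compute and a shell command to move; the robot and the scene stay as the last step left them, time stands still between calls to the robot, and variables do not carry over. Pictures are saved under pics/ and viewed, at most 12 in all, crops included, and the job is handed in when it is done.

```bash
mkdir -p pics; ls; python3 - <<'E'
from station import env, viewer
import cv2,json
s=env.get_state();print({k:s[k] for k in('time','tcp_pos','eef_rot','contact_force','gripper_width','grip_force')})
for c in('side','top'):
    cv2.imwrite(f'pics/{c}0.png',viewer.read_camera(c)[:,:,::-1]);k=viewer.calibration(c);print(c,k)
E
```

```text
pics
{'time': 0.0, 'tcp_pos': array([0.25400539, 0.57080649, 0.24770297]), 'eef_rot': array([-2.06534785e-04,  2.07878672e-01,  9.78154445e-01, -5.45737279e-04]), 'contact_force': array([-0.52931168, -0.36838164,  0.44088788]), 'gripper_width': 0.9982074647715242, 'grip_force': 0.0}
side {'fx': 400.01454989332655, 'fy': 400.01454989332655, 'cx': 321.92757502166035, 'cy': 202.3743628468317, 'camera_from_world': array([[ 0.88620187, -0.46322531,  0.00828023, -0.49304345],
       [ 0.32474887,  0.63382924,  0.7019962 , -0.24668541],
       [-0.33043066, -0.61942134,  0.71213256, -0.96898505],
       [ 0.        ,  0.        ,  0.        ,  1.        ]])}
top {'fx': 362.1287467744713, 'fy': 362.1287467744713, 'cx': 317.7251776482714, 'cy': 187.2579856308072, 'camera_from_world': array([[-0.02676286, -0.9996362 , -0.00334937,  0.016997  ],
       [ 0.98459375, -0.02693901,  0.17276988, -0.56733814],
       [-0.17279725,  0.00132604,  0.98495652, -0.88735738],
       [ 0.        ,  0.        ,  0.        ,  1.        ]])}
```

View pics/top0.png

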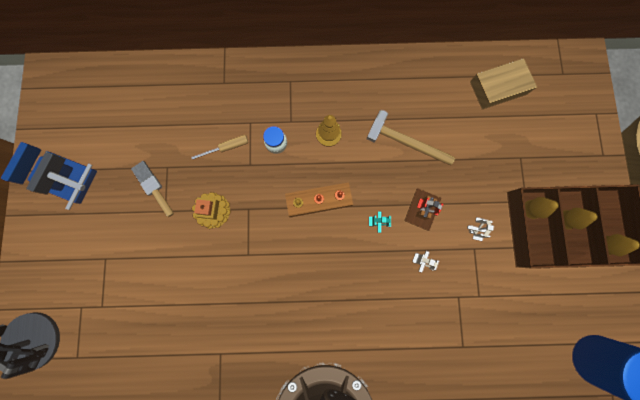

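View pics/side0.png

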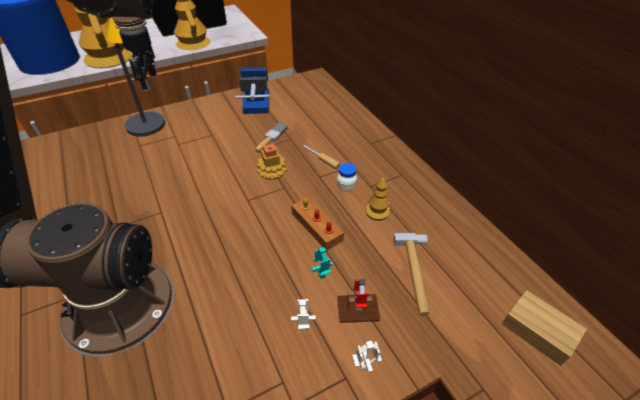

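The top picture shows the red tweezers on the stand at about (427,207), the brass finial at the rack's left end (298,201), and the pedestal at (211,209). In the side picture they are at about (361,295), (306,203) and (270,158). The turquoise and white copies are look-alikes. Next I'll run the networks and take enlarged crops.

```bash
cat > h.py <<'E'
import numpy as np, cv2
from station import env, viewer, finder
def proj(c,p):
    k=viewer.calibration(c); q=np.atleast_2d(p)@k['camera_from_world'][:3,:3].T+k['camera_from_world'][:3,3]
    return np.c_[k['cx']+k['fx']*q[:,0]/-q[:,2], k['cy']+k['fy']*q[:,1]/q[:,2]]
def ray(c,uv):
    k=viewer.calibration(c); M=k['camera_from_world']; R=M[:3,:3]; o=-R.T@M[:3,3]
    return o, R.T@np.array([(uv[0]-k['cx'])/k['fx'],-(uv[1]-k['cy'])/k['fy'],-1.])
def atz(c,uv,z):
    o,d=ray(c,uv); return o+d*(z-o[2])/d[2]
def tri(us,ut):
    A=[];b=[]
    for c,u in(('side',us),('top',ut)):
        o,d=ray(c,u);d/=np.linalg.norm(d);P=np.eye(3)-np.outer(d,d);A.append(P);b.append(P@o)
    return np.linalg.lstsq(np.vstack(A),np.hstack(b),rcond=None)[0]
E
python3 - <<'E'
from h import *
ims={c:viewer.read_camera(c) for c in('side','top')}
np.savez('im0.npz',**ims)
M={}
for c in ims:
    for t in('tweezers_grip','stand','finial_neck','rack','pedestal','copper_a'):
        for i,r in enumerate(finder.trace(c,t)[:5]):
            m=r['pixels'];ys,xs=np.nonzero(m)
            print(c,t,round(r['confidence'],2),np.round(r['extent'],1),len(xs),xs.mean().round(1),ys.mean().round(1));M[f'{c}_{t}_{i}']=m
np.savez('masks.npz',**M)
C={'top':[(427,207),(300,200),(211,209)],'side':[(360,300),(310,212),(270,160)]}
rows=[]
for c in('top','side'):
    rows.append(np.hstack([cv2.resize(ims[c][y-28:y+28,x-25:x+25],(250,280),interpolation=cv2.INTER_CUBIC) for x,y in C[c]]))
cv2.imwrite('pics/crops0.png',np.vstack(rows)[:,:,::-1])
E
```

```text
side tweezers_grip 0.88 [312.7 245.8  22.5  36.4] 366 321.3 263.0
side tweezers_grip 0.75 [290.6 294.7  27.1  33.8] 377 302.4 314.6
side tweezers_grip 0.66 [351.2 340.9  32.   30.8] 502 366.2 355.8
side tweezers_grip 0.62 [349.3 277.2  21.6  32.2] 313 359.5 294.1
side stand 0.88 [335.2 292.5  43.9  31.2] 893 357.2 310.1
side finial_neck 0.37 [302.8 200.5   7.6   9.3] 47 304.9 204.6
side rack 0.57 [294.4 199.8  51.6  49.3] 1124 317.1 224.9
side pedestal 0.7 [257.8 144.2  27.2  37.7] 757 270.6 163.3
side copper_a 0.65 [324.  219.8   9.4  11.7] 93 328.0 228.1
side copper_a 0.5 [314.6 209.3   5.3  10.9] 68 316.4 216.3
side copper_a 0.25 [254.6 121.6  34.7  29.7] 293 272.1 135.0
top tweezers_grip 0.73 [465.6 218.1  27.7  22.1] 357 480.6 229.4
top tweezers_grip 0.69 [420.  198.8  22.5  15.4] 223 429.8 205.7
top tweezers_grip 0.65 [368.9 216.4  19.5  12.8] 234 379.5 221.7
top tweezers_grip 0.61 [411.7 252.5  25.3  21.6] 283 424.9 261.3
top stand 0.88 [404.2 189.5  39.1  41.3] 672 420.7 210.5
top finial_neck 0.54 [413.8 198.4  15.7  12.9] 102 423.1 203.7
top finial_neck 0.41 [292.4 198.6   9.    8.1] 88 297.3 202.4
top rack 0.57 [286.7 185.2  65.4  30.7] 1281 318.7 199.6
top rack 0.5 [368.9 109.9  85.3  57.3] 1028 404.9 139.2
top pedestal 0.89 [195.6 192.   36.   38.1] 1063 210.8 210.2
top pedestal 0.52 [415.8 197.8  26.3  17.1] 331 429.2 206.3
top copper_a 0.64 [315.3 197.4   8.4   6. ] 80 318.3 198.6
top copper_a 0.47 [334.3 190.5  12.3  10.6] 67 339.2 195.0
```

View pics/crops0.png

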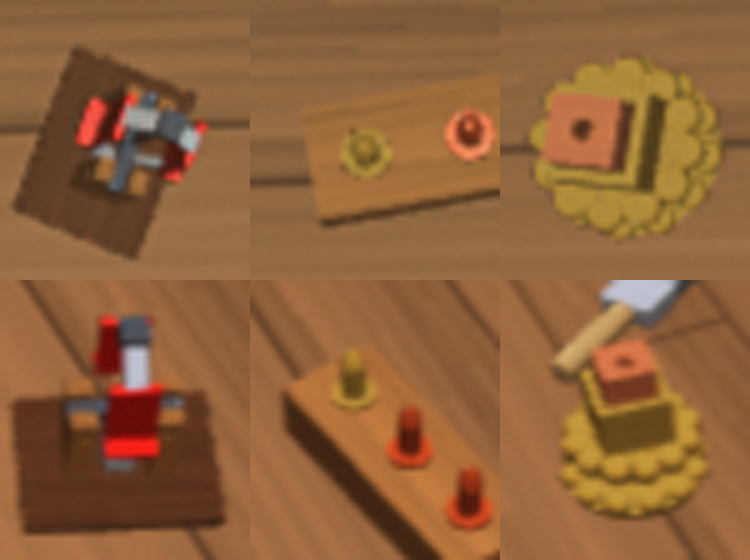

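```bash
cat > fit.py <<'E'
from h import *
from scipy.optimize import least_squares
def cr(o,p): return np.array(o)+np.array(p)/5-0.4
T=(402,179);S=(335,272)
L=[('top',cr(T,p),.008) for p in[(75,47),(197,95),(135,260),(12,208)]]+[('side',cr(S,p),z) for p,z in[((12,120),.008),((205,110),.008),((224,243),0),((22,252),0)]]
W=[atz(*l) for l in L]
print('stand corners',np.round(W,4).tolist())
def model(q,i,z):
    c,s=np.cos(q[2]),np.sin(q[2]);a,b=i
    return np.array([q[0]+c*a-s*b,q[1]+s*a+c*b,z])
tops=[(.048,.035),(.048,-.035),(-.048,-.035),(-.048,.035)]
# side corners: match by nearest
def res(q,cams=('top','side')):
    r=[]
    for (c,uv,z) in L:
        if c not in cams: continue
        d=[proj(c,model(q,i,z))[0]-uv for i in tops]
        r.append(min(d,key=np.linalg.norm))
    return np.ravel(r)
q0=[*np.mean(W[:4],0)[:2],0.35]
for cams in(('top',),('side',),('top','side')):
    f=least_squares(lambda q:res(q,cams),[*q0[:2],-0.35] if res([*q0[:2],-.35]).std()<res(q0).std() else q0);print(cams,f.x.round(4),f.fun.round(1))
F=((275,172),(285,184));P=((186,181),(245,132))
for n,(o,s),t,u in[('collar',F,(116,154),(104,111)),('bud',F,(117,148),(101,70)),('hole',P,(82,128),(125,81))]:
    print(n,tri(cr(s,u),cr(o,t)).round(4))
z=.040;print('collar atz .040',atz('top',cr(F[0],(116,154)),z).round(4),atz('side',cr(F[1],(104,111)),z).round(4))
f=least_squares(lambda q:res(q),q0).x
g=[*f[:2],.078]; print('grip proj',proj('top',g),proj('side',g),'tail',proj('top',[*f[:2],.12]),proj('side',[*f[:2],.12]))
# rack rim corner check
E
python3 fit.py
```

```text
stand corners [[0.5655, -0.2652, 0.008], [0.5376, -0.3287, 0.008], [0.4505, -0.2884, 0.008], [0.4797, -0.2253, 0.008], [0.4797, -0.2264, 0.008], [0.5671, -0.2651, 0.008], [0.5391, -0.3262, -0.0], [0.452, -0.2864, 0.0]]
('top',) [ 0.5083 -0.2769 -0.4308] [-0.  -0.4  0.   0.1  0.1  0.1 -0.1  0.1]
('side',) [ 0.5095 -0.2758 -0.4278] [-0.2 -0.8 -0.  -0.5  0.2  0.6  0.   0.6]
('top', 'side') [ 0.5089 -0.2764 -0.4292] [-0.3 -0.6 -0.2 -0.1 -0.1 -0.1 -0.3 -0.  -0.3 -0.6 -0.1 -0.2  0.1  0.9
 -0.1  0.9]
collar [0.5306 0.0542 0.043 ]
bud [0.5285 0.0517 0.0793]
hole [0.5201 0.2847 0.0964]
collar atz .040 [0.5308 0.0544 0.04  ] [0.532  0.0568 0.04  ]
grip proj [[430.39135466 205.44320942]] [[360.12754526 291.11441912]] tail [[435.76725711 203.25611721]] [[361.5833227  280.73294233]]
```

Both cameras agree on the stand to about 1 mm: centre (0.509, -0.276), yaw -0.43 rad. That gives a plate axis of 65.4° against the tool y at 66°. The finial collar and hole heights (0.043 and 0.096) are plausible too, so I'll work out the shifts and move.

```bash
cat > d.py <<'E'
import sys
from h import *
from scipy.spatial.transform import Rotation as R
s=env.get_state();p=np.array(s['tcp_pos']);q=np.array(s['eef_rot'])
r=R.from_quat([*q[1:],q[0]]);m=r.as_matrix()
print('t',round(s['time'],2),'tcp',p.round(4),'yang',np.degrees(np.arctan2(m[1,1],m[0,1])).round(2),'toolz',m[:,2].round(4),'F',s['contact_force'].round(1),'w',round(s['gripper_width']*85,1),'gf',round(s['grip_force'],1))
for a in sys.argv[1:]:
    t=np.array([float(v) for v in a.split(',')]);print(a,'->tool cm',((t-p)@m*100).round(2))
E
python3 d.py 0.44,0.35,0.248 0.5,0.0,0.2 0.509,-0.2764,0.16
```

```text
t 0.8 tcp [0.2542 0.571  0.2484] yang 66.0 toolz [ 1.e-04  1.e-04 -1.e+00] F [ 0.4 -0.2  1.1] w 84.9 gf 0.0
0.44,0.35,0.248 ->tool cm [-25.97 -12.63   0.03]
0.5,0.0,0.2 ->tool cm [-45.68 -42.17   4.83]
0.509,-0.2764,0.16 ->tool cm [-57.74 -67.05   8.83]
```

```bash
python3 -m handwheel '[{"translation":[-20,-10,0],"spin":0,"gripper":0},{"translation":[-20,-10,0],"spin":0,"gripper":0},{"translation":[-20,-10,0],"spin":0,"gripper":0},{"translation":[-20,-10,0],"spin":0,"gripper":0},{"translation":[-20,-10,0],"spin":0,"gripper":0}]'
python3 -m handwheel '[{"translation":[-15,-19,0],"spin":0,"gripper":0},{"translation":[-15,-19,0],"spin":0,"gripper":0},{"translation":[-15,-19,0],"spin":0,"gripper":0},{"translation":[-15,-19,0],"spin":0,"gripper":0},{"translation":[-15,-19,0],"spin":0,"gripper":0}]'
python3 d.py  0.509,-0.2764,0.16
```

```text
time: 1.3
tcp_pos: [0.3981, 0.3956, 0.2485]
eef_rot: [0.0, 0.209, 0.978, 0.0]
contact_force: [-0.6, 0.2, 0.2]
gripper_width: 1.004
grip_force: 0.0
time: 1.8
tcp_pos: [0.4562, 0.1615, 0.2485]
eef_rot: [0.0, 0.208, 0.978, 0.0]
contact_force: [1.7, 1.5, 0.4]
gripper_width: 0.999
grip_force: 0.0
t 1.8 tcp [0.4562 0.1615 0.2485] yang 65.98 toolz [ 6.e-04  0.e+00 -1.e+00] F [1.7 1.5 0.4] w 84.9 gf 0.0
0.509,-0.2764,0.16 ->tool cm [-22.64 -37.85   8.85]
```

```bash
python3 -m handwheel '[{"translation":[-11,-18.5,4],"spin":0,"gripper":0},{"translation":[-11,-18.5,4],"spin":0,"gripper":0},{"translation":[-11,-18.5,4],"spin":0,"gripper":0},{"translation":[-11,-18.5,4],"spin":0,"gripper":0},{"translation":[-11,-18.5,4],"spin":0,"gripper":0}]' >/dev/null
python3 -m handwheel '[{"translation":[-11.6,-19.3,4.8],"spin":0.01,"gripper":0},{"translation":[-11.6,-19.3,4.8],"spin":0.01,"gripper":0},{"translation":[-11.6,-19.3,4.8],"spin":0.01,"gripper":0},{"translation":[-11.6,-19.3,4.8],"spin":0.01,"gripper":0},{"translation":[-11.6,-19.3,4.8],"spin":0.01,"gripper":0}]' >/dev/null
python3 -m handwheel '[{"translation":[0,0,0],"spin":0,"gripper":0},{"translation":[0,0,0],"spin":0,"gripper":0}]' >/dev/null
python3 d.py  0.509,-0.2764,0.16 0.509,-0.2764,0.078
python3 - <<'E'
from h import *
a=viewer.read_camera('top')[150:270,370:530];b=viewer.read_camera('side')[220:340,280:440]
cv2.imwrite('pics/g1.png',np.hstack([cv2.resize(v,(400,300),interpolation=cv2.INTER_CUBIC) for v in(a,b)])[:,:,::-1])
E
```

```text
t 3.0 tcp [ 0.5084 -0.2736  0.16  ] yang 65.36 toolz [-6.e-04  7.e-04 -1.e+00] F [-0.5  0.2 -0.1] w 85.3 gf 0.0
0.509,-0.2764,0.16 ->tool cm [-0.17 -0.23 -0.  ]
0.509,-0.2764,0.078 ->tool cm [-0.18 -0.24  8.2 ]
```

View pics/g1.png

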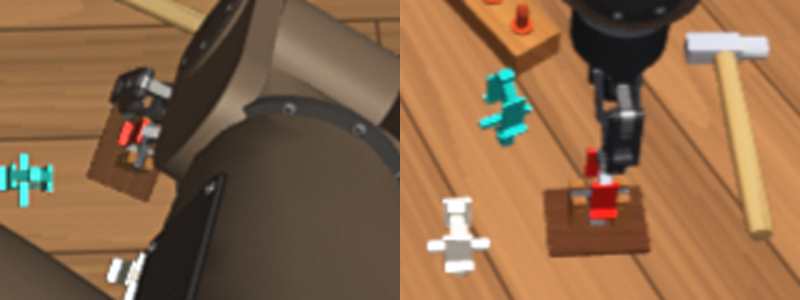

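The side view (right half) shows the open fingers straddling the red tweezers, centred at about (603,190). I'll descend with a small correction.

```bash
python3 -m handwheel '[{"translation":[-0.18,-0.24,3],"spin":0,"gripper":0},{"translation":[-0.18,-0.24,5.5],"spin":0,"gripper":0},{"translation":[-0.18,-0.24,7.5],"spin":0,"gripper":0},{"translation":[-0.18,-0.24,8.2],"spin":0,"gripper":0},{"translation":[-0.18,-0.24,8.2],"spin":0,"gripper":0}]' 
python3 d.py 0.509,-0.2764,0.078
```

```text
time: 3.6
tcp_pos: [0.5094, -0.2755, 0.0781]
eef_rot: [-0.0, 0.212, 0.977, 0.0]
contact_force: [-0.2, 0.3, 0.4]
gripper_width: 1.0
grip_force: 0.0
t 3.6 tcp [ 0.5094 -0.2755  0.0781] yang 65.5 toolz [-8.e-04  7.e-04 -1.e+00] F [-0.2  0.3  0.4] w 85.0 gf 0.0
0.509,-0.2764,0.078 ->tool cm [-0.   -0.1   0.01]
```

Close gently to about 37 mm to see the contact force.

```bash
for i in 1 2; do python3 -m handwheel '[{"translation":[0,0,0],"spin":0,"gripper":0.57},{"translation":[0,0,0],"spin":0,"gripper":0.57},{"translation":[0,0,0],"spin":0,"gripper":0.57},{"translation":[0,0,0],"spin":0,"gripper":0.57},{"translation":[0,0,0],"spin":0,"gripper":0.57}]' 40 >/dev/null; python3 d.py; done
```

```text
t 4.1 tcp [ 0.5095 -0.2772  0.0795] yang 65.43 toolz [ 0.0012 -0.0015 -1.    ] F [-4.  -2.7  8.3] w 36.7 gf 19.2
t 4.6 tcp [ 0.5094 -0.2772  0.0795] yang 65.43 toolz [ 0.0012 -0.0015 -1.    ] F [-3.5 -3.2  8. ] w 37.0 gf 19.2
```

```bash
python3 -m handwheel '[{"translation":[0,0,-0.1],"spin":0,"gripper":0.57},{"translation":[0,0,-0.1],"spin":0,"gripper":0.57},{"translation":[0,0,-0.1],"spin":0,"gripper":0.57}]' 40 >/dev/null; python3 d.py
python3 -m handwheel '[{"translation":[0,0,-0.1],"spin":0,"gripper":0.57},{"translation":[0,0,-0.1],"spin":0,"gripper":0.57},{"translation":[0,0,-0.1],"spin":0,"gripper":0.57}]' 40 >/dev/null; python3 d.py
```

```text
t 4.9 tcp [ 0.5094 -0.2771  0.0798] yang 65.43 toolz [ 7.0e-04 -1.1e-03 -1.0e+00] F [-3.5 -5.3  3.8] w 37.0 gf 19.2
t 5.2 tcp [ 0.5093 -0.2771  0.0805] yang 65.43 toolz [ 2.e-04 -8.e-04 -1.e+00] F [-2.1 -5.8 -0.6] w 36.6 gf 19.2
```

Vertical force is relieved, so lift.

```bash
python3 -m handwheel '[{"translation":[0,0,-0.5],"spin":0,"gripper":0.57},{"translation":[0,0,-1.5],"spin":0,"gripper":0.57},{"translation":[0,0,-3.5],"spin":0,"gripper":0.57},{"translation":[0,0,-6],"spin":0,"gripper":0.57},{"translation":[0,0,-9],"spin":0,"gripper":0.57}]' 40 >/dev/null; python3 d.py
python3 -m handwheel '[{"translation":[0,0,0],"spin":0,"gripper":0.57},{"translation":[0,0,0],"spin":0,"gripper":0.57}]' 40 >/dev/null
python3 d.py 0.531,0.055,0.18
python3 - <<'E'
from h import *
b=viewer.read_camera('side')[170:330,290:450]
cv2.imwrite('pics/g2.png',cv2.resize(b,(560,560),interpolation=cv2.INTER_CUBIC)[:,:,::-1])
E
```

```text
t 5.7 tcp [ 0.5091 -0.276   0.1708] yang 65.43 toolz [-0.001   0.0012 -1.    ] F [ 1.4 -0.7 -0.4] w 36.8 gf 19.2
t 5.9 tcp [ 0.5094 -0.2763  0.1708] yang 65.43 toolz [ 1.1e-03 -5.0e-04 -1.0e+00] F [-0.2  0.1 -2.1] w 37.0 gf 19.2
0.531,0.055,0.18 ->tool cm [11.81 31.03 -0.93]
```

View pics/g2.png

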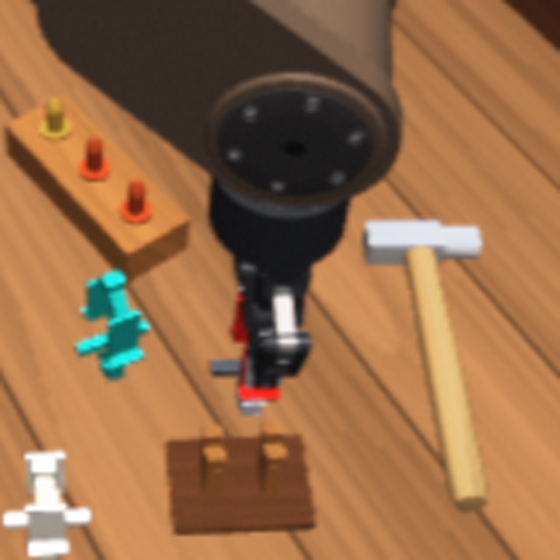

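Side view: the tweezers hang upright in the fingers at about (258,370) in the crop, and the stand below is empty and undisturbed. Next I'll refine the finial position by comparing silhouette centroids against the known shape.

```bash
cat > sil.py <<'E'
from h import *
from scipy.optimize import least_squares
im=dict(np.load('im0.npz'))
a=np.linspace(0,2*np.pi,48,endpoint=False)
def ring(r,z): return np.c_[r*np.cos(a),r*np.sin(a),np.full(48,z)]
def silh(c,xy,K=8):
    M=np.zeros((400*K,640*K),np.uint8)
    for parts in([(.013,.036),(.013,.040)],[(.007,.040),(.007,.062),(.003,.072)]):
        p=proj(c,np.vstack([ring(*q) for q in parts])+[*xy,0])
        h=cv2.convexHull(((p+.5)*K).astype(np.int32));cv2.fillConvexPoly(M,h,1)
    return M
def cen(c,xy):
    m=silh(c,xy);n=cv2.moments(m,True);return np.array([n['m10'],n['m01']])/n['m00']/8-.5, n['m00']/64
out={}
for name,g in(('brass',(.531,.055)),('cop1',(.539,.0)),('cop2',(.547,-.054))):
  for c in('top','side'):
    hsv=cv2.cvtColor(im[c],cv2.COLOR_RGB2HSV).astype(int);H,S,V=[hsv[...,i] for i in range(3)]
    m=((H>=20)&(H<=35)&(S>120)) if name=='brass' else (((H<9)|(H>172))&(S>150)&(V>70))
    u=proj(c,[*g,.05])[0];yy,xx=np.mgrid[:400,:640];m&=np.hypot(xx-u[0],yy-u[1])<10
    o=np.array([xx[m].mean(),yy[m].mean()])
    f=least_squares(lambda q:cen(c,q)[0]-o,g,diff_step=.01)
    print(name,c,f.x.round(4),'area',m.sum(),round(cen(c,f.x)[1]));out[name,c]=f.x
    if name=='brass': out['m'+c]=m
for c in('top','side'):
    P=[out[n,c] for n in('brass','cop1','cop2')];mid=np.mean(P,0);d=P[0]-P[2];d/=np.linalg.norm(d)
    print(c,'spacing',np.linalg.norm(P[0]-P[1]).round(4),np.linalg.norm(P[1]-P[2]).round(4),'line brass',(mid+.055*d).round(4))
E
python3 sil.py
```

```text
brass top [0.5311 0.0546] area 64 82
brass side [0.5265 0.0469] area 9 80
cop1 top [0.5438 0.    ] area 11 81
cop1 side [0.5398 0.    ] area 62 83
cop2 top [ 0.5513 -0.0564] area 10 81
cop2 side [ 0.549  -0.0518] area 66 88
top spacing 0.0561 0.0569 line brass [0.5323 0.0535]
side spacing 0.0487 0.0526 line brass [0.5262 0.052 ]
```

```bash
python3 -m handwheel '[{"translation":[6,15.5,-1],"spin":0,"gripper":0.57},{"translation":[6,15.5,-1],"spin":0,"gripper":0.57},{"translation":[6,15.5,-1],"spin":0,"gripper":0.57},{"translation":[6,15.5,-1],"spin":0,"gripper":0.57},{"translation":[6,15.5,-1],"spin":0,"gripper":0.57}]' >/dev/null; python3 d.py 0.531,0.055,0.18
```

```text
t 6.45 tcp [ 0.519  -0.1084  0.1796] yang 65.61 toolz [-1.4e-03  7.0e-04 -1.0e+00] F [-0.9 -0.8 -1.5] w 36.8 gf 19.2
0.531,0.055,0.18 ->tool cm [ 5.66 15.38 -0.03]
```

```bash
cat > sil2.py <<'E'
from h import *
exec(open('sil.py').read().split('out={}')[0])
from scipy.optimize import minimize
def cost(c,xy,g):
    K=8;cov=silh(c,xy).reshape(400,K,640,K).mean((1,3))
    u=proj(c,[*g,.05])[0].round().astype(int);sl=np.s_[u[1]-8:u[1]+9,u[0]-8:u[0]+9]
    lab=cv2.cvtColor(im[c],cv2.COLOR_RGB2LAB).astype(float)[sl][...,1:].reshape(-1,2)
    w=cov[sl].ravel();yy,xx=np.mgrid[-8:9,-8:9]
    A=np.c_[np.ones(289),xx.ravel(),yy.ravel(),w]
    return np.linalg.lstsq(A,lab,rcond=None)[1].sum()
R={}
for n,g in(('brass',(.531,.055)),('cop1',(.54,.001)),('cop2',(.549,-.053))):
    for cs in(('top',),('side',),('top','side')):
        f=minimize(lambda q:sum(cost(c,np.array(g)+q/1000,g) for c in cs),[0,0],method='Nelder-Mead',options=dict(initial_simplex=[[0,0],[4,0],[0,4]],xatol=.1,fatol=.5))
        R[n,cs]=np.array(g)+f.x/1000;print(n,cs,R[n,cs].round(4),round(f.fun))
E
python3 sil2.py
```

```text
brass ('top',) [0.5317 0.0547] 1822
brass ('side',) [0.5323 0.0576] 6182
brass ('top', 'side') [0.5317 0.0555] 8515
cop1 ('top',) [5.401e-01 3.000e-04] 4047
cop1 ('side',) [0.5408 0.0041] 13308
cop1 ('top', 'side') [0.5401 0.001 ] 18993
cop2 ('top',) [ 0.5483 -0.054 ] 3769
cop2 ('side',) [ 0.5497 -0.0505] 13021
cop2 ('top', 'side') [ 0.5486 -0.0529] 18281
```

```bash
python3 -m handwheel '[{"translation":[5.6,15.3,0],"spin":0,"gripper":0.57},{"translation":[5.6,15.3,0],"spin":0,"gripper":0.57},{"translation":[5.6,15.3,0],"spin":0,"gripper":0.57},{"translation":[5.6,15.3,0],"spin":0,"gripper":0.57},{"translation":[5.6,15.3,0],"spin":0,"gripper":0.57}]' >/dev/null
python3 -m handwheel '[{"translation":[0,0,0],"spin":0,"gripper":1},{"translation":[0,0,0],"spin":0,"gripper":1},{"translation":[0,0,0],"spin":0,"gripper":1},{"translation":[0,0,0],"spin":0,"gripper":1},{"translation":[0,0,0],"spin":0,"gripper":1}]' 50 >/dev/null;  python3 d.py 0.531,0.055,0.18
python3 - <<'E'
from h import *
b=viewer.read_camera('side');np.save('s3.npy',b);b=b[130:250,240:380]
cv2.imwrite('pics/g3.png',cv2.resize(b,(700,600),interpolation=cv2.INTER_CUBIC)[:,:,::-1])
E
```

```text
t 7.45 tcp [0.532  0.0514 0.1803] yang 65.38 toolz [ 1.e-04  1.e-04 -1.e+00] F [ 0.5  0.2 -0.9] w 17.4 gf 51.1
0.531,0.055,0.18 ->tool cm [0.24 0.29 0.03]
```

View pics/g3.png

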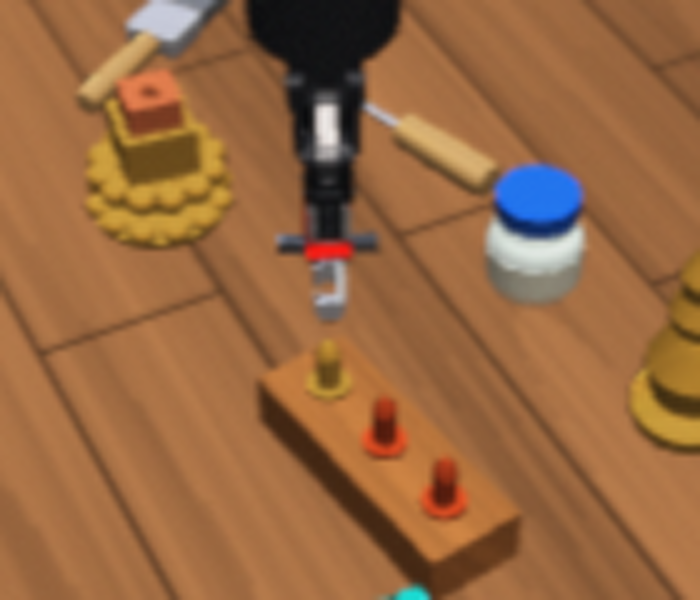

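```bash
python3 - <<'E'
from h import *
p=np.array([.532,.0514])
for dz in(.022-.0025,):
  for nm,z in(('jawtip',.1803-.0705),('jawtop',.1803-.0565),('ledge',.1803-.0225)):
    for c in('side','top'): print(nm,c,((proj(c,[*p,z])[0]-[240,130]+.4)*5).round(0) if c=='side' else proj(c,[*p,z])[0].round(1))
for q in((.5317,.0547),(.5323,.0576)):
    print('neck',((proj('side',[*q,.051])[0]-[240,130]+.4)*5).round(0),proj('top',[*q,.051])[0].round(1))
b=viewer.read_camera('top')[155:245,250:370]
cv2.imwrite('pics/g4.png',cv2.resize(b,(720,540),interpolation=cv2.INTER_CUBIC)[:,:,::-1])
E
```

```text
jawtip side [331. 299.]
jawtip top [297.4 198. ]
jawtop side [330. 280.]
jawtop top [297.  197.2]
ledge side [329. 233.]
ledge top [296.1 195. ]
neck [330. 370.] [297.4 201.5]
neck [328. 367.] [296.3 201.3]
```

View pics/g4.png

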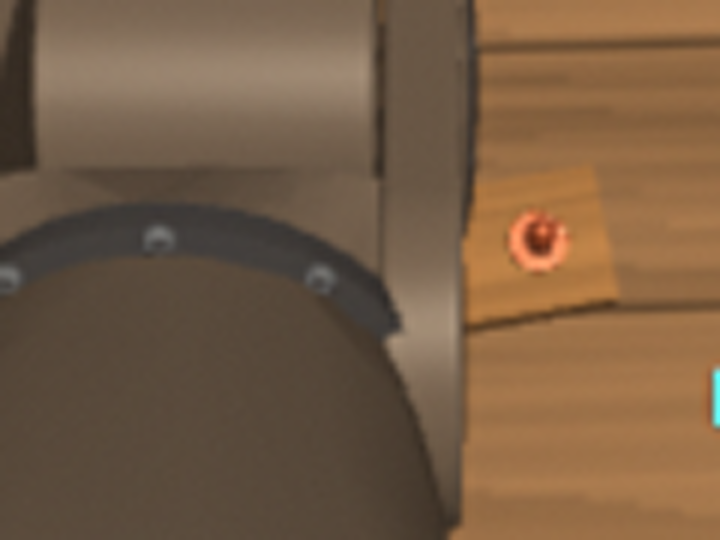

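Top view: the arm hides the jaws, and only a copper finial shows at (540,240). In the side view the crossbar is at (327,243), against a prediction of (329,244), so the grasp geometry holds. I'll shift to (0.532, 0.0555) and go down in steps.

```bash
python3 -m handwheel '[{"translation":[0.17,0.37,0],"spin":0,"gripper":1},{"translation":[0.17,0.37,1],"spin":0,"gripper":1},{"translation":[0.17,0.37,2],"spin":0,"gripper":1},{"translation":[0.17,0.37,3],"spin":0,"gripper":1},{"translation":[0.17,0.37,3],"spin":0,"gripper":1}]' >/dev/null;python3 d.py 0.532,0.0555,0.147
python3 -m handwheel '[{"translation":[0,0,0],"spin":0,"gripper":1},{"translation":[0,0,0],"spin":0,"gripper":1}]' >/dev/null
python3 d.py 0.532,0.0555,0.1105
python3 - <<'E'
from h import *
b=viewer.read_camera('side')[160:220,270:340]
cv2.imwrite('pics/g5.png',cv2.resize(b,(700,600),interpolation=cv2.INTER_CUBIC)[:,:,::-1])
E
```

```text
t 8.05 tcp [0.5312 0.056  0.1485] yang 65.43 toolz [-3.e-03  1.e-04 -1.e+00] F [-0.3 -0.1 -0.2] w 17.2 gf 51.0
0.532,0.0555,0.147 ->tool cm [-0.09 -0.01  0.15]
t 8.25 tcp [0.5321 0.056  0.1505] yang 65.43 toolz [ 4.e-04  1.e-04 -1.e+00] F [-1.  -0.1 -1.8] w 17.5 gf 50.9
0.532,0.0555,0.1105 ->tool cm [-0.01 -0.05  4.  ]
```

View pics/g5.png

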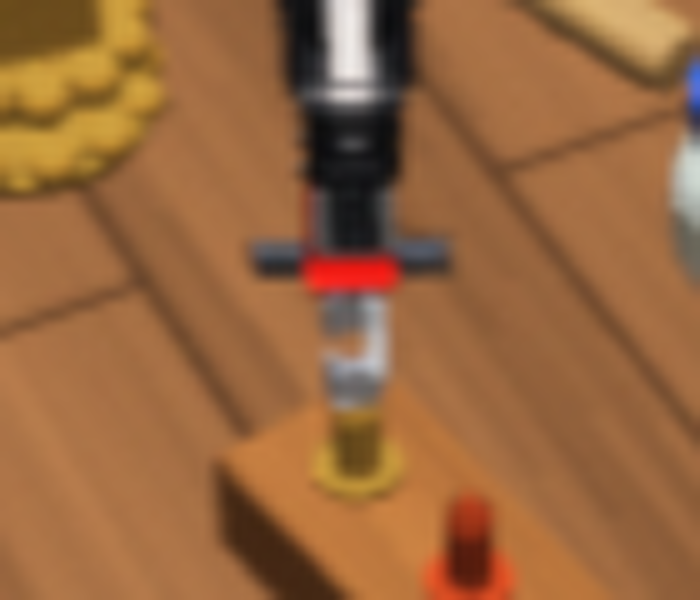

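The jaws (355,385) sit directly above the bud and neck (357,440). Descend slowly, watching the force.

```bash
python3 -m handwheel '[{"translation":[0,0,0.6],"spin":0,"gripper":1},{"translation":[0,0,1.2],"spin":0,"gripper":1},{"translation":[0,0,1.6],"spin":0,"gripper":1},{"translation":[0,0,1.8],"spin":0,"gripper":1}]' >/dev/null;python3 d.py
python3 -m handwheel '[{"translation":[0,0,0.5],"spin":0,"gripper":1},{"translation":[0,0,1.0],"spin":0,"gripper":1},{"translation":[0,0,1.4],"spin":0,"gripper":1},{"translation":[0,0,1.6],"spin":0,"gripper":1},{"translation":[0,0,1.6],"spin":0,"gripper":1}]' >/dev/null;python3 d.py 0.532,0.0555,0.1105
```

```text
t 8.7 tcp [0.5317 0.056  0.1317] yang 65.43 toolz [-8.e-04  1.e-04 -1.e+00] F [ 0.3  0.4 -1.1] w 17.2 gf 50.9
t 9.2 tcp [0.5318 0.056  0.116 ] yang 65.43 toolz [-5.e-04  1.e-04 -1.e+00] F [-0.7 -0.5  0.9] w 17.7 gf 51.1
0.532,0.0555,0.1105 ->tool cm [-0.04 -0.04  0.55]
```

```bash
python3 -m handwheel '[{"translation":[0,0,0.15],"spin":0,"gripper":1},{"translation":[0,0,0.3],"spin":0,"gripper":1},{"translation":[0,0,0.3],"spin":0,"gripper":1}]' >/dev/null;python3 d.py
python3 -m handwheel '[{"translation":[0,0,0.1],"spin":0,"gripper":1},{"translation":[0,0,0.15],"spin":0,"gripper":1},{"translation":[0,0,0.15],"spin":0,"gripper":1}]' >/dev/null;python3 d.py
```

```text
t 9.5 tcp [0.5319 0.056  0.1132] yang 65.43 toolz [-0.e+00  1.e-04 -1.e+00] F [0.4 0.3 0.4] w 17.6 gf 51.0
t 9.8 tcp [0.5319 0.056  0.1118] yang 65.43 toolz [ 0.e+00  1.e-04 -1.e+00] F [ 0.5 -0.3  0.2] w 17.7 gf 51.0
```

```bash
python3 -m handwheel '[{"translation":[0,0,0.1],"spin":0,"gripper":1},{"translation":[0,0,0.1],"spin":0,"gripper":1},{"translation":[0,0,0.1],"spin":0,"gripper":1}]' >/dev/null;python3 d.py
python3 -m handwheel '[{"translation":[0,0,0.1],"spin":0,"gripper":1},{"translation":[0,0,0.1],"spin":0,"gripper":1},{"translation":[0,0,0.1],"spin":0,"gripper":1}]' >/dev/null;python3 d.py
```

```text
t 10.1 tcp [0.5321 0.056  0.1112] yang 65.43 toolz [ 7.e-04  1.e-04 -1.e+00] F [-1.4  0.9  5.4] w 17.8 gf 51.9
t 10.4 tcp [0.5322 0.0561 0.1107] yang 65.43 toolz [ 1.3e-03  1.0e-04 -1.0e+00] F [-2.  -0.1 10.3] w 17.2 gf 52.8
```

Contact came at 0.111, as expected. I'll let the plates return to about 36 mm (the reading sits about 2 mm below the true width at this force).

```bash
python3 -m handwheel '[{"translation":[0,0,-0.05],"spin":0,"gripper":0.74},{"translation":[0,0,-0.05],"spin":0,"gripper":0.68},{"translation":[0,0,-0.05],"spin":0,"gripper":0.64},{"translation":[0,0,-0.05],"spin":0,"gripper":0.6},{"translation":[0,0,-0.05],"spin":0,"gripper":0.6}]' >/dev/null;python3 d.py
python3 -m handwheel '[{"translation":[0,0,0],"spin":0,"gripper":0.6},{"translation":[0,0,0],"spin":0,"gripper":0.6}]' >/dev/null;python3 d.py
```

```text
t 10.9 tcp [0.5317 0.056  0.11  ] yang 65.43 toolz [-7.e-04  1.e-04 -1.e+00] F [-0.5  0.1 -0.5] w 34.1 gf 15.5
t 11.1 tcp [0.5318 0.056  0.1101] yang 65.43 toolz [-4.e-04  1.e-04 -1.e+00] F [-1.1 -0.2 -2. ] w 34.3 gf 15.5
```

Plate force is 15.5 N, as intended. Lift straight up.

```bash
python3 -m handwheel '[{"translation":[0,0,-0.5],"spin":0,"gripper":0.6},{"translation":[0,0,-1],"spin":0,"gripper":0.6},{"translation":[0,0,-1.5],"spin":0,"gripper":0.6},{"translation":[0,0,-2],"spin":0,"gripper":0.6},{"translation":[0,0,-2.5],"spin":0,"gripper":0.6}]' >/dev/null;python3 d.py
python3 -m handwheel '[{"translation":[0,0,-1],"spin":0,"gripper":0.6},{"translation":[0,0,-2.5],"spin":0,"gripper":0.6},{"translation":[0,0,-4.5],"spin":0,"gripper":0.6},{"translation":[0,0,-5.5],"spin":0,"gripper":0.6},{"translation":[0,0,-5.5],"spin":0,"gripper":0.6}]' >/dev/null;python3 d.py 0.52,0.2835,0.2
python3 - <<'E'
from h import *
b=viewer.read_camera('side')[120:220,260:380]
cv2.imwrite('pics/g6.png',cv2.resize(b,(720,600),interpolation=cv2.INTER_CUBIC)[:,:,::-1])
E
```

```text
t 11.6 tcp [0.532  0.056  0.1359] yang 65.43 toolz [ 4.e-04  1.e-04 -1.e+00] F [ 0.2  0.3 -1.6] w 33.7 gf 15.5
t 12.1 tcp [0.5324 0.056  0.1918] yang 65.43 toolz [ 0.0028  0.     -1.    ] F [ 0.1  0.8 -1.3] w 33.9 gf 15.5
0.52,0.2835,0.2 ->tool cm [10.58 20.18 -0.82]
```

View pics/g6.png

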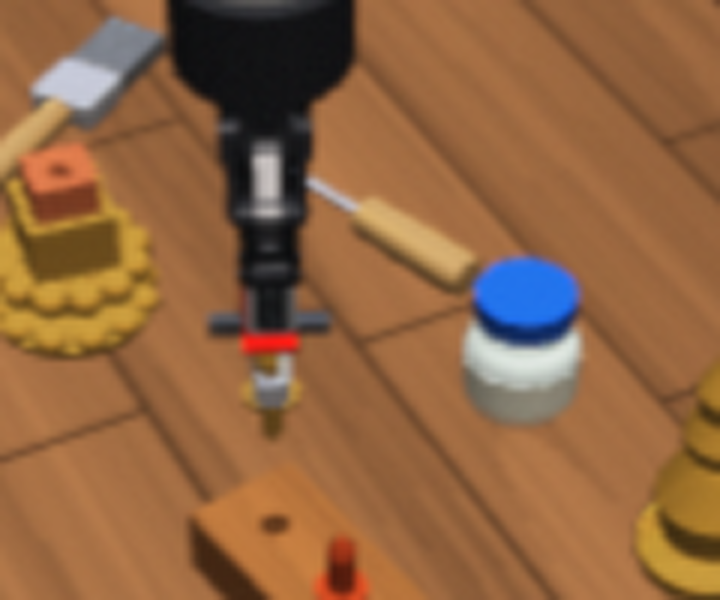

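Side view: the finial hangs upright in the jaws with the collar at (271,392) and stem tip at (272,435). The rack hole at (275,523) is empty and the others are undisturbed. Now I'll refine the socket hole from the clean first pictures and check the stem projection.

```bash
python3 - <<'E'
from h import *
im=dict(np.load('im0.npz'));hp={}
for c,u in(('top',(202,206.2)),('side',(269.6,147.8))):
    u=np.array(u)
    for it in range(5):
        yy,xx=np.mgrid[:400,:640];g=im[c].astype(float).sum(2);r=np.hypot(xx-u[0],yy-u[1])
        bg=np.median(g[(r>4)&(r<6)]);w=np.clip(bg*.93-g,0,None)*(r<4);u=np.array([(w*xx).sum(),(w*yy).sum()])/w.sum()
    hp[c]=u;print(c,u.round(2),round(w.sum()))
    x0,y0=u.round().astype(int);print(g[y0-4:y0+5,x0-5:x0+6].astype(int))
t=tri(hp['side'],hp['top']);print('tri',t.round(4))
for z in(.085,.09,.096):print(z,atz('top',hp['top'],z).round(4),atz('side',hp['side'],z).round(4))
for nm,z in(('tip',.0918),('collar',.1198),('crossbar',.1613)):print(nm,((proj('side',[.5324,.056,z])[0]-[260,120]+.4)*6).round(0))
print('rackhole',((proj('side',[.5317,.0547,.036])[0]-[260,120]+.4)*6).round(0),((proj('side',[.532,.056,.036])[0]-[260,120]+.4)*6).round(0))
E
```

```text
top [201.88 206.42] 2240
[[380 378 378 378 380 381 379 377 377 377 377]
 [388 386 386 385 387 384 383 382 380 377 380]
 [384 383 386 375 354 347 346 376 385 387 389]
 [385 389 389 328 244 185 205 319 373 380 384]
 [384 390 385 269 180 160 180 283 365 385 386]
 [383 386 385 267 178 168 226 355 385 387 389]
 [387 387 386 325 247 207 268 362 385 387 390]
 [383 387 387 383 347 321 359 384 386 384 387]
 [384 378 382 387 382 380 386 384 385 389 388]]
side [270.97 153.23] 1852
[[407 398 360 329 324 343 384 394 387 383 372]
 [404 406 400 392 386 379 375 337 300 286 323]
 [377 379 358 321 303 267 234 221 212 222 298]
 [250 242 223 217 215 209 203 203 201 212 291]
 [196 208 203 198 203 201 203 204 201 209 273]
 [199 209 205 203 202 201 200 204 204 218 276]
 [202 213 208 211 214 221 227 238 249 271 299]
 [244 235 240 257 278 299 306 321 350 360 339]
 [319 315 330 351 366 363 323 291 272 245 221]]
tri [0.5247 0.2944 0.0663]
0.085 [0.5212 0.2887 0.085 ] [0.5181 0.2715 0.085 ]
0.09 [0.5205 0.287  0.09  ] [0.516  0.2654 0.09  ]
0.096 [0.5198 0.2851 0.096 ] [0.5136 0.2582 0.096 ]
tip [274. 440.]
collar [273. 396.]
crossbar [271. 328.]
rackhole [276. 526.] [276. 524.]
```

```bash
python3 -m handwheel '[{"translation":[5.3,10,-0.8],"spin":0,"gripper":0.6},{"translation":[5.3,10,-0.8],"spin":0,"gripper":0.6},{"translation":[5.3,10,-0.8],"spin":0,"gripper":0.6},{"translation":[5.3,10,-0.8],"spin":0,"gripper":0.6},{"translation":[5.3,10,-0.8],"spin":0,"gripper":0.6}]' >/dev/null;python3 d.py 0.52,0.2835,0.21
```

```text
t 12.65 tcp [0.525  0.1686 0.1975] yang 65.47 toolz [-1.3e-03 -4.0e-04 -1.0e+00] F [-0.4 -0.6 -1.6] w 33.7 gf 15.4
0.52,0.2835,0.21 ->tool cm [ 5.22 10.24 -1.25]
```

```bash
python3 - <<'E'
from h import *
im=dict(np.load('im0.npz'));g=im['side'].astype(float).sum(2);print(g[143:152,262:279].astype(int))
yy,xx=np.mgrid[145:151,265:275];s=g[145:151,265:275];w=np.clip(385-s,0,None)*(np.abs(xx-269.6)<=4)*(yy<=149)
u=np.array([(w*xx).sum(),(w*yy).sum()])/w.sum();print(u)
for b in((0,0),(.33,.8)):
    t=tri(u+b,(201.88,206.42));print(t.round(4),proj('side',t)[0]-u-b,proj('top',t)[0]-[201.88,206.42])
E
```

```text
[[474 461 439 410 350 273 260 297 316 327 340 327 299 269 247 236 245]
 [456 443 413 355 287 274 319 359 369 374 387 363 299 265 271 269 275]
 [434 413 389 355 345 379 403 408 410 410 406 401 360 316 303 291 284]
 [379 376 401 405 403 408 403 398 398 406 405 406 391 353 322 307 288]
 [319 301 368 407 409 403 350 311 327 369 401 408 406 383 342 316 305]
 [246 256 356 409 407 380 304 245 244 303 379 403 405 391 356 327 311]
 [265 250 323 398 407 398 360 329 324 343 384 394 387 383 372 344 321]
 [374 304 268 360 404 406 400 392 386 379 375 337 300 286 323 341 325]
 [384 307 217 312 377 379 358 321 303 267 234 221 212 222 298 339 331]]
[269.31990794 147.84349827]
[0.5195 0.2851 0.0962] [ 0.08558581 -0.01072234] [-0.03482415  0.10540602]
[0.5204 0.2864 0.0918] [-0.0208481   0.00259988] [ 0.00849383 -0.02562515]
```

```bash
python3 -m handwheel '[{"translation":[5,9.6,-1.2],"spin":0,"gripper":0.6},{"translation":[5,9.6,-1.2],"spin":0,"gripper":0.6},{"translation":[5,9.6,-1.2],"spin":0,"gripper":0.6},{"translation":[5,9.6,-1.2],"spin":0,"gripper":0.6},{"translation":[5,9.6,-1.2],"spin":0,"gripper":0.6}]' >/dev/null
python3 -m handwheel '[{"translation":[0,0,0],"spin":0,"gripper":0.6},{"translation":[0,0,0],"spin":0,"gripper":0.6},{"translation":[0,0,0],"spin":0,"gripper":0.6}]' >/dev/null;python3 d.py 0.52,0.2855,0.21
```

```text
t 13.45 tcp [0.52   0.2762 0.2103] yang 65.36 toolz [-1.e-04  0.e+00 -1.e+00] F [ 0.5  0.6 -1. ] w 34.1 gf 15.4
0.52,0.2855,0.21 ->tool cm [0.38 0.85 0.03]
```

The hole is at (0.5203, 0.286, ~0.092), and the residual is near zero after the side-camera correction. I'll align over it, come down just above the mouth and look.

```bash
python3 -m handwheel '[{"translation":[0.38,0.9,0],"spin":0,"gripper":0.6},{"translation":[0.38,0.9,0.4],"spin":0,"gripper":0.6},{"translation":[0.38,0.9,0.8],"spin":0,"gripper":0.6},{"translation":[0.38,0.9,0.8],"spin":0,"gripper":0.6},{"translation":[0.38,0.9,0.8],"spin":0,"gripper":0.6}]' >/dev/null
python3 d.py 0.5203,0.286,0.2
python3 - <<'E'
from h import *
b=viewer.read_camera('side')[110:170,235:305]
cv2.imwrite('pics/g7.png',cv2.resize(b,(700,600),interpolation=cv2.INTER_CUBIC)[:,:,::-1])
p=env.get_state()['tcp_pos']
for z in(.1,.072):print(((proj('side',[p[0],p[1],p[2]-z])[0]-[235,110]+.4)*10).round(0))
print('hole',(269.32-235+.4)*10,(147.84-110+.4)*10)
E
```

```text
t 13.95 tcp [0.5199 0.2868 0.2021] yang 65.44 toolz [-4.e-04 -1.e-04 -1.e+00] F [ 0.1 -0.  -1.1] w 34.0 gf 15.4
0.5203,0.286,0.2 ->tool cm [-0.07 -0.06  0.21]
[346. 363.]
[338. 290.]
hole 347.19999999999993 382.40000000000003
```

View pics/g7.png

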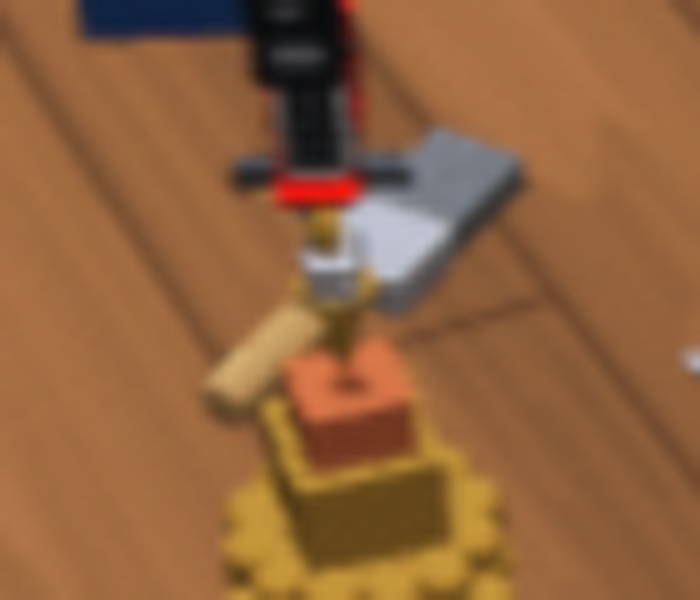

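The stem tip (343,360) sits right above the hole (348,383), about 9 mm up. Lower with force checks.

```bash
python3 -m handwheel '[{"translation":[-0.05,-0.03,0.3],"spin":0,"gripper":0.6},{"translation":[-0.05,-0.03,0.6],"spin":0,"gripper":0.6},{"translation":[-0.05,-0.03,0.8],"spin":0,"gripper":0.6},{"translation":[-0.05,-0.03,0.8],"spin":0,"gripper":0.6}]' >/dev/null
python3 d.py 0.5203,0.286,0.2
python3 -m handwheel '[{"translation":[0,0,0.2],"spin":0,"gripper":0.6},{"translation":[0,0,0.4],"spin":0,"gripper":0.6},{"translation":[0,0,0.4],"spin":0,"gripper":0.6}]' >/dev/null
python3 d.py 0.5203,0.286,0.2
python3 -m handwheel '[{"translation":[0,0,0.2],"spin":0,"gripper":0.6},{"translation":[0,0,0.4],"spin":0,"gripper":0.6},{"translation":[0,0,0.4],"spin":0,"gripper":0.6}]' >/dev/null
python3 d.py 0.5203,0.286,0.2
```

```text
t 14.4 tcp [0.5202 0.2863 0.1939] yang 65.43 toolz [-5.e-04 -1.e-04 -1.e+00] F [-0.1  0.2 -1.3] w 34.1 gf 15.4
0.5203,0.286,0.2 ->tool cm [-0.02 -0.02 -0.61]
t 14.7 tcp [0.5203 0.2863 0.19  ] yang 65.43 toolz [-3.e-04 -1.e-04 -1.e+00] F [ 0.2  0.1 -0.7] w 33.9 gf 15.4
0.5203,0.286,0.2 ->tool cm [-0.02 -0.03 -1.  ]
t 15.0 tcp [0.5202 0.2863 0.186 ] yang 65.43 toolz [-4.e-04 -1.e-04 -1.e+00] F [ 0.4  0.3 -0.4] w 34.0 gf 15.4
0.5203,0.286,0.2 ->tool cm [-0.02 -0.03 -1.4 ]
```

```bash
for i in 1 2 3; do python3 -m handwheel '[{"translation":[0,0,0.2],"spin":0,"gripper":0.6},{"translation":[0,0,0.4],"spin":0,"gripper":0.6},{"translation":[0,0,0.4],"spin":0,"gripper":0.6}]' >/dev/null
python3 d.py; done
```

```text
t 15.3 tcp [0.5202 0.2863 0.182 ] yang 65.43 toolz [-4.e-04 -1.e-04 -1.e+00] F [ 0.5  0.9 -1.6] w 34.2 gf 15.4
t 15.6 tcp [0.5202 0.2863 0.178 ] yang 65.43 toolz [-4.e-04 -1.e-04 -1.e+00] F [-0.2  0.8 -2. ] w 34.0 gf 15.4
t 15.9 tcp [0.5202 0.2863 0.174 ] yang 65.43 toolz [-4.e-04 -1.e-04 -1.e+00] F [ 0.5  0.4 -0.6] w 33.9 gf 15.4
```

```bash
for i in 1 2 3; do python3 -m handwheel '[{"translation":[0,0,0.1],"spin":0,"gripper":0.6},{"translation":[0,0,0.2],"spin":0,"gripper":0.6},{"translation":[0,0,0.2],"spin":0,"gripper":0.6}]' >/dev/null
python3 d.py; done
```

```text
t 16.2 tcp [0.5203 0.2863 0.1722] yang 65.43 toolz [-1.e-04 -0.e+00 -1.e+00] F [ 0.3 -0.2 -2.2] w 34.2 gf 15.4
t 16.5 tcp [0.5203 0.2863 0.1702] yang 65.43 toolz [-2.e-04  0.e+00 -1.e+00] F [-0.   0.5 -0.8] w 34.3 gf 15.4
t 16.8 tcp [0.5204 0.2864 0.1684] yang 65.43 toolz [ 3.e-04  2.e-04 -1.e+00] F [0.3 0.4 0.5] w 33.9 gf 15.5
```

```bash
for i in 1 2 ; do python3 -m handwheel '[{"translation":[0,0,0.05],"spin":0,"gripper":0.6},{"translation":[0,0,0.05],"spin":0,"gripper":0.6},{"translation":[0,0,0.05],"spin":0,"gripper":0.6}]' >/dev/null
python3 d.py; done
```

```text
t 17.1 tcp [0.5205 0.2864 0.1681] yang 65.43 toolz [ 5.e-04  3.e-04 -1.e+00] F [0.1 0.  4.1] w 34.4 gf 15.5
t 17.4 tcp [0.5205 0.2865 0.1677] yang 65.43 toolz [ 8.e-04  4.e-04 -1.e+00] F [-0.4  0.4  5.9] w 34.0 gf 15.5
```

```bash
python3 -m handwheel '[{"translation":[0,0,0.05],"spin":0,"gripper":0.6},{"translation":[0,0,0.05],"spin":0,"gripper":0.6},{"translation":[0,0,0.05],"spin":0,"gripper":0.6}]' >/dev/null
python3 d.py; python3 -m handwheel '[{"translation":[0,0,0.02],"spin":0,"gripper":0.6},{"translation":[0,0,0.02],"spin":0,"gripper":0.6}]' >/dev/null; python3 d.py
```

```text
t 17.7 tcp [0.5206 0.2865 0.1675] yang 65.43 toolz [ 1.1e-03  6.0e-04 -1.0e+00] F [-1.3 -0.6  8.9] w 34.1 gf 15.5
t 17.9 tcp [0.5206 0.2866 0.1674] yang 65.43 toolz [ 1.3e-03  8.0e-04 -1.0e+00] F [-1.8  0.3 10. ] w 34.2 gf 15.5
```

```bash
python3 -m handwheel '[{"translation":[0,0,0],"spin":0,"gripper":0.6},{"translation":[0,0,0],"spin":0,"gripper":0.6},{"translation":[0,0,0],"spin":0,"gripper":0.6},{"translation":[0,0,0],"spin":0,"gripper":0.6}]' >/dev/null; python3 d.py; python3 -m handwheel '[{"translation":[0,0,0],"spin":0,"gripper":0.6},{"translation":[0,0,0],"spin":0,"gripper":0.6},{"translation":[0,0,0],"spin":0,"gripper":0.6}]' >/dev/null; python3 d.py
```

```text
t 18.3 tcp [0.5206 0.2866 0.1674] yang 65.43 toolz [ 1.2e-03  7.0e-04 -1.0e+00] F [-1.8  0.3  9.2] w 33.8 gf 15.5
t 18.6 tcp [0.5206 0.2865 0.1674] yang 65.43 toolz [ 1.2e-03  7.0e-04 -1.0e+00] F [-1.4 -0.5  9.9] w 34.5 gf 15.5
```

Pressed at about 10 N for 0.9 s. Ease off, then open.

```bash
python3 -m handwheel '[{"translation":[0,0,-0.06],"spin":0,"gripper":0.6},{"translation":[0,0,-0.06],"spin":0,"gripper":0.6}]' >/dev/null; python3 d.py; python3 -m handwheel '[{"translation":[0,0,-0.02],"spin":0,"gripper":0.57},{"translation":[0,0,-0.02],"spin":0,"gripper":0.55},{"translation":[0,0,-0.02],"spin":0,"gripper":0.53},{"translation":[0,0,-0.02],"spin":0,"gripper":0.51},{"translation":[0,0,-0.02],"spin":0,"gripper":0.5}]' >/dev/null; python3 d.py
```

```text
t 18.8 tcp [0.5205 0.2865 0.1677] yang 65.43 toolz [ 8.e-04  5.e-04 -1.e+00] F [-1.4 -0.4  6.8] w 34.2 gf 15.5
t 19.3 tcp [0.5203 0.2863 0.1671] yang 65.43 toolz [-4.e-04 -1.e-04 -1.e+00] F [-0.2  0.6 -0.2] w 42.7 gf 0.0
```

```bash
python3 -m handwheel '[{"translation":[0,0,0],"spin":0,"gripper":0.3},{"translation":[0,0,0],"spin":0,"gripper":0},{"translation":[0,0,0],"spin":0,"gripper":0},{"translation":[0,0,0],"spin":0,"gripper":0},{"translation":[0,0,0],"spin":0,"gripper":0}]' >/dev/null; python3 d.py; python3 -m handwheel '[{"translation":[0,0,-1],"spin":0,"gripper":0},{"translation":[0,0,-3],"spin":0,"gripper":0},{"translation":[0,0,-6],"spin":0,"gripper":0},{"translation":[0,0,-9],"spin":0,"gripper":0},{"translation":[0,0,-12],"spin":0,"gripper":0}]' >/dev/null;python3 -m handwheel '[{"translation":[0,0,0],"spin":0,"gripper":0},{"translation":[0,0,0],"spin":0,"gripper":0}]' >/dev/null;  python3 d.py
python3 - <<'E'
from h import *
b=viewer.read_camera('side')[90:190,210:330]
cv2.imwrite('pics/g8.png',cv2.resize(b,(720,600),interpolation=cv2.INTER_CUBIC)[:,:,::-1])
E
```

```text
t 19.8 tcp [0.5203 0.2864 0.1674] yang 65.43 toolz [ 0.e+00  1.e-04 -1.e+00] F [-0.5 -0.3 -0.6] w 85.2 gf 0.0
t 20.5 tcp [0.5202 0.2863 0.2882] yang 65.43 toolz [ 1.3e-03  6.0e-04 -1.0e+00] F [-0.5 -0.6 -0.6] w 85.3 gf 0.0
```

View pics/g8.png

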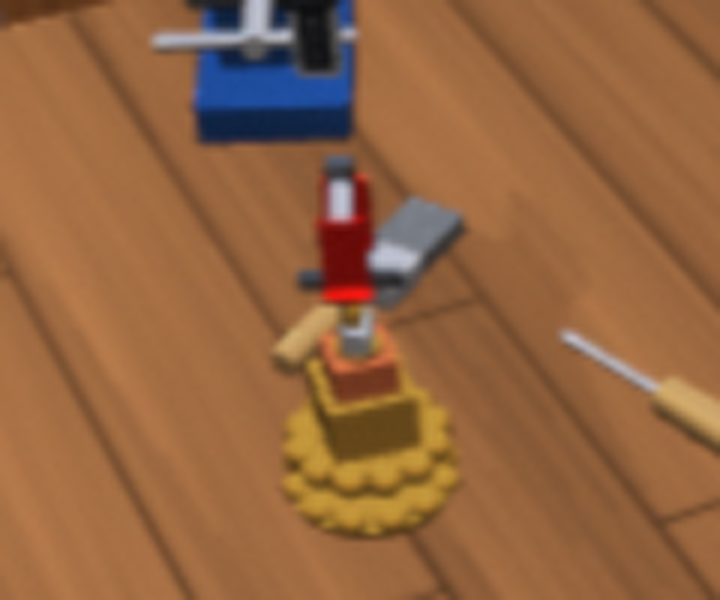

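The side view shows the tweezers upright at (345,240), clipped on the finial. Its collar lies flat on the sleeve at (360,345), and the gripper is clear above. Handing in.

```bash
python3 -c "
from station import finish_job
print(finish_job())"
```

```text
the job is handed in; nothing more can be done
None
```

The job is handed in: the brass finial is seated in the pedestal's sleeve after a press of about 10 N held for 0.9 s. In the last picture the tweezers stand upright on its neck, with the gripper clear above.

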